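# Lift a polished acrylic disc with a trowel and tip it into the tray

### The job

Take the flat trowel by its handle, slide its blade along the bench under the plain round acrylic disc (not the ring, not the square) that lies against the wooden stop, lift the disc on the blade and tip it gently, from low down, into the metal tray so that it lies flat on the tray's floor. Its faces are freshly polished: never touch the disc with the gripper or arm. Then set the trowel down flat on the bench, clear of the tray, and let go.

Things in the scene. Friction and masses are not known exactly. Their poses are not given: they have to be found in the camera images.
- trowel: Loose 0.25 kg trowel: flat steel blade 165 x 80 x 2 mm lying on the bench; above it on a 12 mm wide post a dark wood bar handle, 75 mm long (x), 24 wide (y), 24 tall, its middle 55 mm up. Origin: blade's underside, 2 mm ahead of the handle's middle; x to the front edge (120 mm ahead; back edge 45 mm behind), z up. Post 18 mm behind to 14 mm ahead, blade bare from there on.
- disc: Loose solid white acrylic disc, 90 mm wide, 8 mm thick, 60 g, 2 mm short of the stop. Lower edge bevelled (7 mm in, 5 up): a blade flat on the bench rides under it when pushed at the stop. Slippery: slides off beyond about 20 degrees of tilt. Origin: centre of underside, z up. Beside it, 120 mm apart in any order, lie a white 90 mm square and a white 90 mm ring with a 44 mm hole.
- tray: Loose square open aluminium tray, 1.2 kg, 200 x 200 mm outside, 23 mm high, walls and floor 5 mm thick (190 x 190 mm inside). Origin: centre of its underside, x and y along its sides, z up. It stands to the left or right of the stop; the trowel starts on the other side.
- fence: Wooden stop: a batten fixed to the bench, 400 mm long (y), 20 mm deep (x), 14 mm high. Origin: centre of its underside; x points away from the robot, square to its faces; the front face, along which the three pieces lie, is 10 mm to the -x side of the origin.
There are look-alikes about, which are no part of the job. Leave any purple look-alike of the trowel alone.

How it is judged:
By the outcome, as a careful person would: the job done as asked, in the order asked, and still so for the second after the job is handed in, with the robot touching nothing.
It also fails if it takes over 72 s, if anything falls off the work surface, if the arm or the gripper's body presses on something with over 40 N, if the wrist force passes 120 N, or if a joint passes its speed limit or range.

### The arm

A 6-joint arm with a two-finger parallel gripper is mounted at the origin on the work surface. World frame = base frame: x ahead of the robot, y to its left, z up, the work surface at z = 0. Lengths are in mm, angles in rad, forces in N, time in s.
With the tool pointing down it reaches from about 400 to 925 mm from the base axis. Payload 12.5 kg.
Tool frame: the origin (TCP) lies on the centre line of the jaws, within the pads' length; the fingertips stand 19 mm ahead of it and the grasp point (between the pads) is the TCP; y points along the fingers, x is the direction in which the jaws open and shut, and the axes are right-handed (so a half turn about y gives the same grasp; the last joint's range is limited). The gripper opens to 95 mm and grips with 3 to 60 N. Pads are 20 mm wide; open, the fingers measure 119 mm over their backs; the gripper's body (75 mm by 180 mm) begins 59 mm behind the grasp point.
Start: joints at [1.24, 0.491, 1.559, -0, 1.092, -0.106], TCP at [139.3, 609.295, 233.661] pointing down, gripper open.
Joint ranges: [-3.1, 3.1], [-0.84, 2.19], [0.05, 2.79], [-1.13, 4.28], [0.06, 2.93], [-2.69, 2.69]. Speed limits (rad/s): [2.22, 2.22, 2.79, 3.14, 3.14, 3.14].

### API

Orientations are given as [roll, pitch, yaw] about the fixed x, y, z axes, in that order (R = Rz(yaw) Ry(pitch) Rx(roll)).
In Python, from cell import env gives the robot as it stands. The module is installed in compiled form; this text tells all that it offers.
- The arm moves only by the tool move_arm, never from a script. Its argument "rows" is a list of rows, each an object of numbers: "tx", "ty", "tz": the shift along the tool's x, y, z in cm; "rx", "ry", "rz": the turn, a rotation vector about the tool's x, y, z in rad; "grip": the opening in per cent of the stroke, from 0 (shut) to 100 (fully open). In form: [{"tx": .., "ty": .., "tz": .., "rx": .., "ry": .., "rz": .., "grip": ..}, ...]. A call has 1 to 10 rows; each row shifts and turns the commanded pose from where the row before left it, along the tool's axes as they then stand; what a row does not reach is not made up. A row lasts 1/12 s, in which the tool goes at most 41.7 mm and 7.16 degrees, less where a joint would pass 70% of its speed; a pose out of reach is approached as far as the arm can. A call is refused whole if a number of a shift passes 4.17 or a number of a turn 0.125, either way. A call with a gripper value outside its range is refused whole. The fingers move at their own pace and stop on an object; the grip force is fixed at half the most. Time passes only in rows, so rows that do not move let the fingers close. It gives the time, the measured TCP pose, the force and the opening at its end, in the units of the state.
- env.state(): the state, without advancing time (a new reading comes with each control period).
- env.read_camera(name): name is "side" or "top"; returns (picture, depth): 480x640x3 uint8, blue, green, red; 480x640 float32, mm along the optical axis (not along the pixel's ray), 0 where there is no reading.
- env.calibration(name): a dict with "vertical_fov" (degrees; the focal length in pixels is half the picture's height over the tangent of half this angle, whatever the lens; pixels are square), "cx", "cy" (the principal point, pixels), "dist" ([k1, k2, p1, p2, k3] as OpenCV has them; the pictures are not rectified), "eye" and "rotation" of the camera in the world. Camera axes: x right, y up, looking along -z (the intrinsics and any distortion apply to the point x, -y, -z); pixel columns grow to the right and rows downward; lengths in mm; the calibration is good to about 2 mm. A picture is of the moment at which its call begins. calibration takes no time and is no camera call.
- env.job_done(): hands the job in, once; it reports no verdict.
The state is a dict: "t": time; "joints": joint angles; "qvel": joint speeds; "tau": joint torques, N m; "eef_pos": TCP position; "tcp_rot": TCP orientation; "ft_force": force on the tool from outside, world axes, zero at the start; "moment": the same for the moment, N m; "opening": opening from 0.0 (shut) to 1.0 (fully open).
Only numpy, scipy, OpenCV 4.12 (cv2) and the standard library are available. Lean on these libraries where they do the work, as an engineer would, in place of code of your own. Each camera call takes 0.05 s, during which the arm holds its last target.

## Working session

There is one attempt and no reset: what is moved stays moved. The work goes in short steps, Python scripts to look and compute and a tool call to move; the robot and the scene stay as the last step left them, time stands still between calls to the robot, and variables do not carry over. Pictures are saved under pics/ and viewed, and the job is handed in when it is done.

Besides the shell and the picture viewer there is one more tool, called after ">>>" as a command line: name --argument value ..., lists and objects as JSON in quotes. move_arm: Moves the arm, as the interface text tells. Its arguments: {"type":"object","properties":{"rows":{"type":"array"}},"required":["rows"]}

```bash
mkdir -p pics
python3 - <<'E'
from cell import env
import cv2
s=env.state()
print(s)
for n in("side","top"):
    p,d=env.read_camera(n); cv2.imwrite(f"pics/{n}0.png",p)
    import numpy as np; np.save(f"{n}0d.npy",d); print(n,env.calibration(n))
E
```

```text
{'t': 0.0, 'joints': array([ 1.24039342e+00,  4.91557655e-01,  1.55947154e+00,  1.14899877e-05,
        1.09170724e+00, -1.05577059e-01]), 'qvel': array([ 0.00164124,  0.00110045,  0.00131485, -0.00057724,  0.00179677,
        0.00053115]), 'tau': array([-4.85470937e-04, -6.12648010e+01, -2.58184952e+01,  6.92013488e-02,
        4.82780510e-02, -1.49703887e-04]), 'eef_pos': array([139.22000482, 609.05576606, 233.05531693]), 'tcp_rot': array([-1.57066566e+00,  1.13634403e-03,  1.34596525e+00]), 'ft_force': array([ 0.87711556, -0.54994493,  0.78274915]), 'moment': array([0.00168051, 0.00322876, 0.02192759]), 'opening': 0.9968520691650161}
side {'vertical_fov': 48.10544384409627, 'cx': 315.06230928447144, 'cy': 238.75706863399557, 'dist': array([-0.07410158,  0.        ,  0.        ,  0.        ,  0.        ]), 'eye': array([398.61179094, 910.67035641, 799.52506918]), 'rotation': array([ 0.82182338,  0.01142782, -3.01770774])}
top {'vertical_fov': 48.58601682531681, 'cx': 327.2962412818791, 'cy': 235.81977458937934, 'dist': array([-0.11314604,  0.        ,  0.        ,  0.        ,  0.        ]), 'eye': array([ 451.54883942,   84.12694722, 1228.07950166]), 'rotation': array([ 0.05800116,  0.00896739, -1.56799252])}
```

View pics/top0.png

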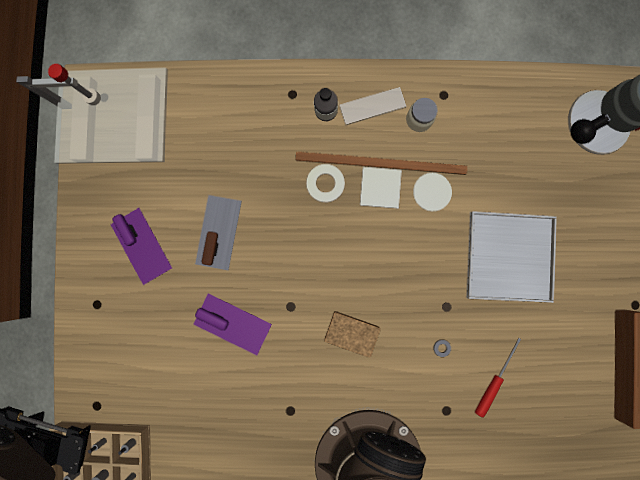

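View pics/side0.png

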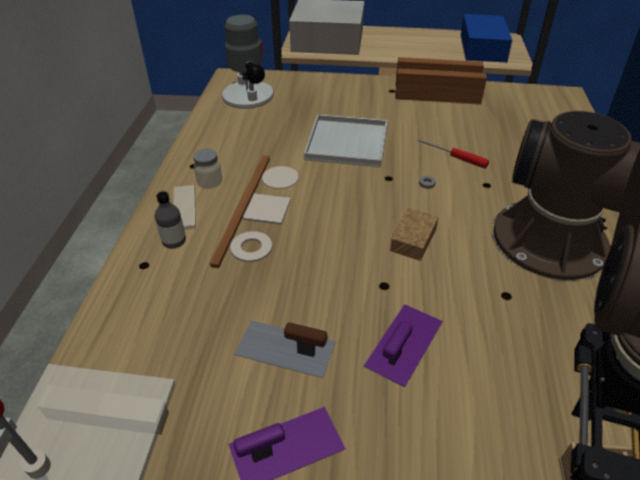

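The top view shows three white pieces along the stop: a ring (325,183), a square (381,188) and a plain disc (433,191). The disc is the only round piece without a hole. The grey trowel with the wood handle is at (218,233), and the purple ones at (140,245) and (232,323) are look-alikes. The tray is at (512,256). Next I'll confirm this in a crop and measure.

```bash
cat > h.py <<'E'
import numpy as np, cv2
from scipy.spatial.transform import Rotation as R
from cell import env
def K(c):
    f=240/np.tan(np.radians(c["vertical_fov"]/2)); return np.array([[f,0,c["cx"]],[0,f,c["cy"]],[0,0,1]])
def rays(c,px):
    p=cv2.undistortPoints(np.array(px,float).reshape(-1,1,2),K(c),c["dist"]).reshape(-1,2)
    v=np.c_[p[:,0],-p[:,1],-np.ones(len(p))]
    return R.from_euler("xyz",c["rotation"]).apply(v)
def plane(n,px,z):
    c=env.calibration(n); v=rays(c,px); e=c["eye"]; return e+v*((z-e[2])/v[:,2])[:,None]
def proj(n,P):
    c=env.calibration(n); q=R.from_euler("xyz",c["rotation"]).inv().apply(np.atleast_2d(P)-c["eye"])
    q=q*[1,-1,-1]; return cv2.projectPoints(q,np.zeros(3),np.zeros(3),K(c),c["dist"])[0].reshape(-1,2)
def big(p,x0,x1,y0,y1,s,name):
    cv2.imwrite("pics/"+name,cv2.resize(p[y0:y1,x0:x1],None,fx=s,fy=s,interpolation=cv2.INTER_CUBIC))
def contours(mask,amin=100):
    cs=cv2.findContours(mask.astype(np.uint8),cv2.RETR_EXTERNAL,cv2.CHAIN_APPROX_NONE)[0]
    return [c for c in cs if cv2.contourArea(c)>amin]
E
python3 - <<'E'
from h import *
p=cv2.imread("pics/top0.png")
a=cv2.resize(p[140:310,180:280],None,fx=3.4,fy=3.4,interpolation=cv2.INTER_CUBIC)
b=cv2.resize(p[140:310,290:420+50],None,fx=2.4,fy=3.4,interpolation=cv2.INTER_CUBIC)
cv2.imwrite("pics/crop0.png",np.hstack([a,b]))
hsv=cv2.cvtColor(p,cv2.COLOR_BGR2HSV).astype(int)
for nm,m,z in (("white",(hsv[...,1]<40)&(hsv[...,2]>200),8),("grey",(hsv[...,1]<70)&(hsv[...,2]>80)&(hsv[...,2]<225),2)):
    for c in contours(m,300):
        r=cv2.minAreaRect(c)
        if r[0][1]<140 or r[0][1]>310: continue
        bx=plane("top",cv2.boxPoints(r),z)[:,:2]
        print(nm,np.round(r[0]),cv2.contourArea(c),np.round(bx).tolist(),np.round(plane("top",[r[0]],z)[0,:2],1))
for u,v in [(210,248),(160,210),(512,256),(433,191),(232,210)]: print(hsv[v,u],(u,v))
E
```

```text
grey [512. 257.] 7295.0 [[379.0, -225.0], [582.0, -239.0], [572.0, -449.0], [366.0, -433.0]] [ 474.5 -335.3]
grey [218. 232.] 2344.0 [[456.0, 404.0], [621.0, 376.0], [606.0, 296.0], [442.0, 325.0]] [530.9 349.9]
grey [432. 192.] 1152.5 [[672.0, -104.0], [673.0, -194.0], [581.0, -192.0], [581.0, -103.0]] [ 626.7 -148.3]
grey [380. 187.] 1478.5 [[594.0, 22.0], [686.0, 14.0], [679.0, -78.0], [587.0, -70.0]] [636.5 -27.7]
grey [325. 183.] 1127.0 [[691.0, 146.0], [691.0, 57.0], [601.0, 57.0], [601.0, 145.0]] [645.8 101. ]
grey [ 82. 241.] 19127.0 [[90.0, 933.0], [993.0, 792.0], [921.0, 451.0], [52.0, 593.0]] [508.7 678.6]
[  8 134  78] (210, 248)
[ 17  99 139] (160, 210)
[113  12 175] (512, 256)
[ 36  13 198] (433, 191)
[117  18 130] (232, 210)
```

View pics/crop0.png

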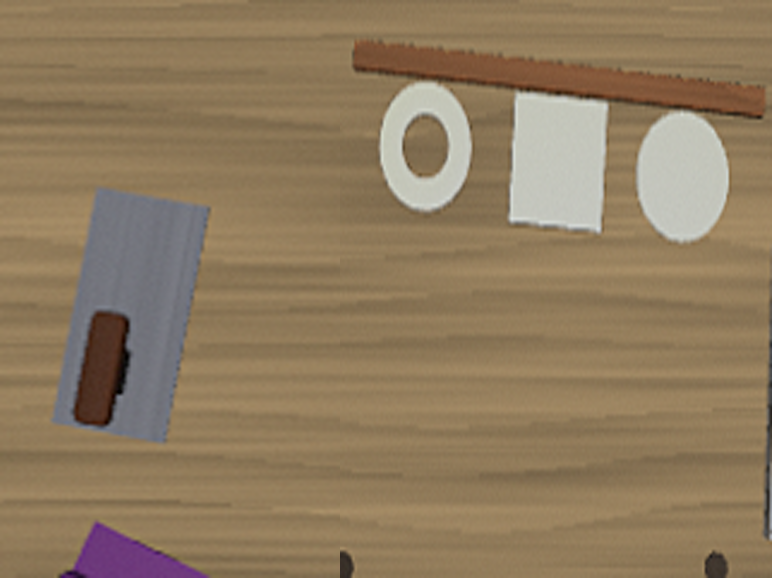

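The crop confirms it: the disc is the rightmost piece (433,191), and the trowel is the steel one with the brown handle. Now I'll refine the positions using both cameras.

```bash
cat > meas.py <<'E'
from h import *
def hs(n,tag): 
    p=cv2.imread(f"pics/{n}{tag}.png"); return p,cv2.cvtColor(p,cv2.COLOR_BGR2HSV).astype(int)
E
python3 - <<'E'
from meas import *
for n,win in (("top",(150,215,300,460)),("side",(160,265,220,305))):
    p,h=hs(n,"0"); m=(h[...,1]<45)&(h[...,2]>160); k=np.zeros_like(m); k[win[0]:win[1],win[2]:win[3]]=1
    for c in contours(m&k,200):
        P=plane(n,c.reshape(-1,2),8)[:,:2]; (x,y),r=cv2.minEnclosingCircle(P.astype(np.float32)); e=cv2.fitEllipse(P.astype(np.float32))
        print(n,"white",c.reshape(-1,2).mean(0).round(),"centre",round(x,1),round(y,1),"r",round(r,1),np.round(e[0],1),np.round(e[1],1))
    # fence & handle: brown, saturated
    br=(h[...,0]<13)&(h[...,1]>115)&(h[...,2]<170)
    for c in contours(br,150):
        r=cv2.minAreaRect(c); ctr=r[0]
        z=14 if max(r[1])>100 else 67
        print(n,"brown",np.round(ctr),np.round(r[1]),"z",z,np.round(plane(n,cv2.boxPoints(r),z)[:,:2]).tolist(),np.round(plane(n,[ctr],z)[0,:2],1))
    g=(h[...,1]<70)&(h[...,2]>60)&(h[...,2]<225)&(h[...,0]>95)
    for c in contours(g,1500):
        r=cv2.minAreaRect(c)
        ap=cv2.approxPolyDP(cv2.convexHull(c),6,True).reshape(-1,2)
        for z in (2,23): print(n,"grey",np.round(r[0]),z,np.round(plane(n,ap,z)[:,:2]).tolist()[:6])
E
```

```text
top white [432. 191.] centre 625.9 -147.4 r 45.2 [ 626.1 -147.8] [87.5 87.8]
top white [380. 187.] centre 635.3 -26.9 r 61.7 [635.9 -27.5] [102.4 103.1]
top white [325. 182.] centre 646.1 100.7 r 44.3 [646.2 100.6] [85.8 86.8]
top brown [489. 396.] [11. 44.] z 67 [[133.0, -226.0], [217.0, -272.0], [204.0, -295.0], [120.0, -248.0]] [ 168.6 -260.1]
top brown [626. 369.] [118.  25.] z 14 [[349.0, -578.0], [348.0, -642.0], [68.0, -645.0], [71.0, -580.0]] [ 209.8 -609.5]
top brown [210. 248.] [11. 33.] z 67 [[458.0, 373.0], [529.0, 359.0], [524.0, 335.0], [453.0, 348.0]] [491.  353.8]
top brown [381. 163.] [171.   8.] z 14 [[698.0, 169.0], [718.0, 168.0], [687.0, -227.0], [667.0, -225.0]] [691.9 -28.2]
top brown [58. 73.] [21. 15.] z 67 [[902.0, 759.0], [931.0, 740.0], [899.0, 695.0], [871.0, 714.0]] [900.5 726.8]
top brown [ 18. 160.] [ 37. 321.] z 14 [[315.0, 880.0], [1126.0, 936.0], [1117.0, 830.0], [318.0, 783.0]] [703.4 845.3]
top grey [511. 257.] 2 [[579.0, -242.0], [568.0, -441.0], [371.0, -430.0], [382.0, -233.0]]
top grey [511. 257.] 23 [[577.0, -236.0], [566.0, -432.0], [373.0, 
[... 392 characters left out ...]
0.6 r 42.1 [ 627.4 -149.5] [76.4 82.2]
side brown [305. 335.] [42. 16.] z 67 [[528.0, 377.0], [527.0, 344.0], [456.0, 357.0], [459.0, 389.0]] [492.1 367. ]
side brown [469. 157.] [40. 10.] z 67 [[221.0, -196.0], [211.0, -240.0], [124.0, -196.0], [136.0, -155.0]] [ 172.6 -196. ]
side brown [440.  87.] [88. 27.] z 67 [[351.0, -471.0], [349.0, -643.0], [84.0, -643.0], [108.0, -472.0]] [ 222.8 -553.2]
side brown [440.  66.] [84.  9.] z 67 [[347.0, -658.0], [346.0, -725.0], [84.0, -727.0], [92.0, -661.0]] [ 217.  -691.4]
side grey [284. 348.] 2 [[618.0, 369.0], [605.0, 301.0], [448.0, 327.0], [459.0, 402.0]]
side grey [284. 348.] 23 [[612.0, 383.0], [599.0, 317.0], [446.0, 342.0], [458.0, 416.0]]
```

>>> move_arm --rows '[{"tx":-1.4,"tz":-3.3},{"tx":-1.4,"tz":-3.3},{"tx":-1.4,"tz":-3.3},{"tx":-1.4,"tz":-3.3,"ty":0.5},{"tx":-1.4,"tz":-3.3,"ty":1},{"tx":-1.4,"tz":-3.3,"ty":1},{"tx":-1.4,"tz":-3.3,"ty":1},{"tx":-1.4,"tz":-3.3,"ty":1},{"tx":-1.4,"tz":-3.3,"ty":1},{"tx":-1.4,"tz":-3.3,"ty":1}]'

```text
validation failed for argument at $.ro...
```

>>> move_arm --rows '[{"tx":-1.4,"tz":-3.3,"ty":1},{"tx":-1.4,"tz":-3.6,"ty":1},{"ry":-0.045},{},{}]'

```text
validation failed for argument at $.ro...
```

>>> move_arm --rows '[{"tx":-1.4,"ty":0,"tz":-3.3,"rx":0,"ry":0,"rz":0,"grip":100},{"tx":-1.4,"ty":0,"tz":-3.3,"rx":0,"ry":0,"rz":0,"grip":100},{"tx":-1.4,"ty":0,"tz":-3.3,"rx":0,"ry":0,"rz":0,"grip":100},{"tx":-1.4,"ty":0.5,"tz":-3.3,"rx":0,"ry":0,"rz":0,"grip":100},{"tx":-1.4,"ty":1,"tz":-3.3,"rx":0,"ry":0,"rz":0,"grip":100},{"tx":-1.4,"ty":1,"tz":-3.3,"rx":0,"ry":0,"rz":0,"grip":100},{"tx":-1.4,"ty":1,"tz":-3.3,"rx":0,"ry":0,"rz":0,"grip":100},{"tx":-1.4,"ty":1,"tz":-3.3,"rx":0,"ry":0,"rz":0,"grip":100},{"tx":-1.4,"ty":1,"tz":-3.3,"rx":0,"ry":0,"rz":0,"grip":100},{"tx":-1.4,"ty":1,"tz":-3.3,"rx":0,"ry":0,"rz":0,"grip":100}]'

```text
t: 0.93
eef_pos: [430.9, 397.9, 168.0]
tcp_rot: [-1.571, 0.0, 1.346]
ft_force: [-0.0, 0.3, -0.2]
opening: 0.997
```

>>> move_arm --rows '[{"tx":-1.4,"ty":1,"tz":-3.3,"rx":0,"ry":0,"rz":0,"grip":100},{"tx":-1.4,"ty":1,"tz":-3.6,"rx":0,"ry":0,"rz":0,"grip":100},{"tx":0,"ty":0,"tz":0,"rx":0,"ry":-0.045,"rz":0,"grip":100},{"tx":0,"ty":0,"tz":0,"rx":0,"ry":0,"rz":0,"grip":100},{"tx":0,"ty":0,"tz":0,"rx":0,"ry":0,"rz":0,"grip":100}]'

```text
t: 1.35
eef_pos: [490.6, 356.4, 148.3]
tcp_rot: [-1.57, 0.0, 1.389]
ft_force: [-0.5, 0.2, -0.4]
opening: 0.996
```

>>> move_arm --rows '[{"tx":0,"ty":1.5,"tz":0,"rx":0,"ry":0,"rz":0,"grip":100},{"tx":0,"ty":1.5,"tz":0,"rx":0,"ry":0,"rz":0,"grip":100},{"tx":0,"ty":1.5,"tz":0,"rx":0,"ry":0,"rz":0,"grip":100},{"tx":0,"ty":1.5,"tz":0,"rx":0,"ry":0,"rz":0,"grip":100},{"tx":0,"ty":1.5,"tz":0,"rx":0,"ry":0,"rz":0,"grip":100},{"tx":0,"ty":1,"tz":0,"rx":0,"ry":0,"rz":0,"grip":100},{"tx":0,"ty":0.8,"tz":0,"rx":0,"ry":0,"rz":0,"grip":100},{"tx":0,"ty":0,"tz":0,"rx":0,"ry":0,"rz":0,"grip":100}]'

```text
t: 2.02
eef_pos: [489.9, 356.9, 54.6]
tcp_rot: [-1.569, 0.001, 1.391]
ft_force: [-0.7, -0.8, -0.2]
opening: 1.0
```

Run:
```python
from h import *
s=env.state(); print(s["eef_pos"],s["ft_force"])
p,d=env.read_camera("side"); big(p,200,420,200,400,3,"side1.png")
```

```text
[489.87221938 356.8809667   54.55482741] [-0.65717124 -0.80861943 -0.23447545]
```

View pics/side1.png

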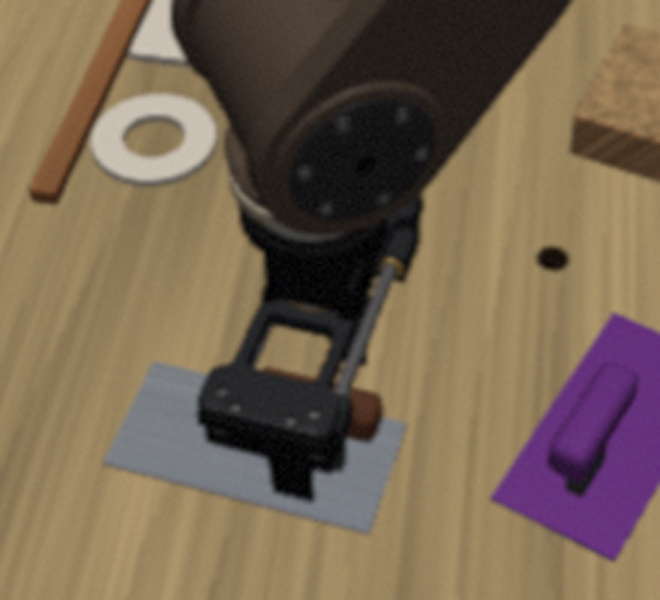

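The gripper straddles the brown handle (crop pixel 370,410), and the trowel is undisturbed. Closing now.

>>> move_arm --rows '[{"tx":0,"ty":0,"tz":0,"rx":0,"ry":0,"rz":0,"grip":0},{"tx":0,"ty":0,"tz":0,"rx":0,"ry":0,"rz":0,"grip":0},{"tx":0,"ty":0,"tz":0,"rx":0,"ry":0,"rz":0,"grip":0},{"tx":0,"ty":0,"tz":0,"rx":0,"ry":0,"rz":0,"grip":0},{"tx":0,"ty":0,"tz":0,"rx":0,"ry":0,"rz":0,"grip":0},{"tx":0,"ty":0,"tz":0,"rx":0,"ry":0,"rz":0,"grip":0},{"tx":0,"ty":0,"tz":0,"rx":0,"ry":0,"rz":0,"grip":0},{"tx":0,"ty":0,"tz":0,"rx":0,"ry":0,"rz":0,"grip":0}]'

```text
t: 2.73
eef_pos: [490.8, 356.6, 55.7]
tcp_rot: [-1.571, -0.0, 1.391]
ft_force: [-0.9, -0.6, 0.2]
opening: 0.496
```

>>> move_arm --rows '[{"tx":0,"ty":0,"tz":0,"rx":0,"ry":0,"rz":0,"grip":0},{"tx":0,"ty":0,"tz":0,"rx":0,"ry":0,"rz":0,"grip":0},{"tx":0,"ty":0,"tz":0,"rx":0,"ry":0,"rz":0,"grip":0},{"tx":0,"ty":0,"tz":0,"rx":0,"ry":0,"rz":0,"grip":0},{"tx":0,"ty":0,"tz":0,"rx":0,"ry":0,"rz":0,"grip":0},{"tx":0,"ty":0,"tz":0,"rx":0,"ry":0,"rz":0,"grip":0},{"tx":0,"ty":0,"tz":0,"rx":0,"ry":0,"rz":0,"grip":0},{"tx":0,"ty":0,"tz":0,"rx":0,"ry":0,"rz":0,"grip":0}]'

```text
t: 3.4
eef_pos: [490.8, 356.6, 55.6]
tcp_rot: [-1.571, -0.0, 1.391]
ft_force: [0.6, -0.2, -0.2]
opening: 0.254
```

>>> move_arm --rows '[{"tx":0,"ty":-0.5,"tz":0,"rx":0,"ry":0,"rz":0,"grip":0},{"tx":0,"ty":-1,"tz":0,"rx":0,"ry":0,"rz":0,"grip":0},{"tx":0,"ty":-1,"tz":0,"rx":0,"ry":0,"rz":0,"grip":0},{"tx":0,"ty":-1,"tz":0,"rx":0,"ry":0,"rz":0,"grip":0},{"tx":-1,"ty":-0.5,"tz":0,"rx":0,"ry":0,"rz":0,"grip":0},{"tx":-2.2,"ty":0,"tz":-0.3,"rx":0,"ry":0,"rz":0,"grip":0},{"tx":-3,"ty":0,"tz":-0.3,"rx":0,"ry":0,"rz":0,"grip":0},{"tx":-3,"ty":0,"tz":-0.3,"rx":0,"ry":0,"rz":0,"grip":0},{"tx":-3,"ty":0,"tz":-0.3,"rx":0,"ry":0,"rz":0,"grip":0},{"tx":-3,"ty":0,"tz":-0.3,"rx":0,"ry":0,"rz":0,"grip":0}]'

```text
t: 4.23
eef_pos: [477.7, 202.6, 96.3]
tcp_rot: [-1.571, -0.0, 1.391]
ft_force: [1.0, 0.4, -2.4]
opening: 0.25
```

>>> move_arm --rows '[{"tx":-3,"ty":0,"tz":-0.3,"rx":0,"ry":0,"rz":0,"grip":0},{"tx":-3,"ty":0,"tz":-0.3,"rx":0,"ry":0,"rz":0,"grip":0},{"tx":-3,"ty":0,"tz":-0.3,"rx":0,"ry":0,"rz":0,"grip":0},{"tx":-3,"ty":0,"tz":-0.3,"rx":0,"ry":0,"rz":0,"grip":0},{"tx":-3,"ty":0,"tz":-0.3,"rx":0,"ry":0,"rz":0,"grip":0},{"tx":-3,"ty":0,"tz":-0.3,"rx":0,"ry":0,"rz":0,"grip":0},{"tx":-3,"ty":0,"tz":0,"rx":0,"ry":0,"rz":0,"grip":0},{"tx":-3,"ty":0,"tz":0,"rx":0,"ry":0,"rz":0,"grip":0},{"tx":-2,"ty":0,"tz":0,"rx":0,"ry":-0.051,"rz":0,"grip":0},{"tx":-1,"ty":0,"tz":0,"rx":0,"ry":-0.051,"rz":0,"grip":0}]'

```text
t: 5.07
eef_pos: [447.4, -67.0, 96.2]
tcp_rot: [-1.571, 0.0, 1.493]
ft_force: [-0.2, -0.0, -2.5]
opening: 0.249
```

>>> move_arm --rows '[{"tx":0,"ty":0,"tz":0,"rx":0,"ry":0,"rz":0,"grip":0},{"tx":0,"ty":0,"tz":0,"rx":0,"ry":0,"rz":0,"grip":0},{"tx":0,"ty":0,"tz":0,"rx":0,"ry":0,"rz":0,"grip":0}]'

```text
t: 5.32
eef_pos: [448.2, -64.2, 95.9]
tcp_rot: [-1.571, -0.0, 1.492]
ft_force: [0.3, -0.1, -2.5]
opening: 0.247
```

Run:
```python
from h import *
s=env.state(); print(s["eef_pos"],s["tcp_rot"],s["ft_force"])
p,d=env.read_camera("top"); cv2.imwrite("pics/top2.png",p); np.save("top2d.npy",d)
p2,d=env.read_camera("side"); cv2.imwrite("pics/side2.png",p2);np.save("side2d.npy",d)
cv2.imwrite("pics/both2.png",np.hstack([cv2.resize(p[130:330,280:480],None,fx=2,fy=2),cv2.resize(p2[80:280,200:400],None,fx=2,fy=2)]))
```

```text
[448.18727687 -64.22752251  95.94126748] [-1.57118946e+00 -5.15195088e-05  1.49161146e+00] [ 0.30769425 -0.09060023 -2.48028419]
```

View pics/both2.png

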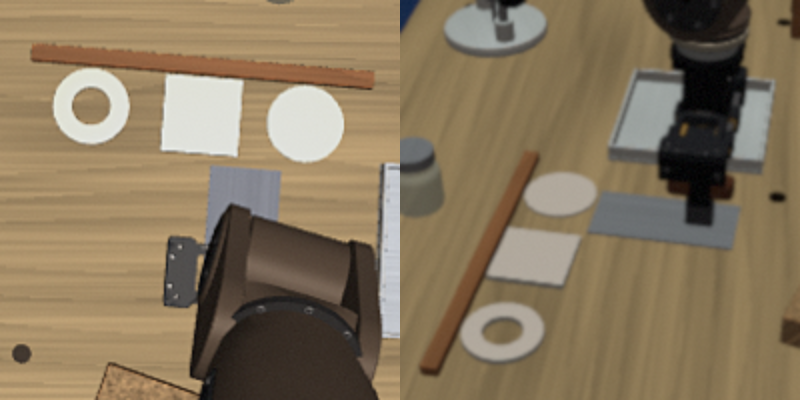

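Run:
```python
from h import *
p=cv2.imread("pics/top2.png"); h=cv2.cvtColor(p,cv2.COLOR_BGR2HSV).astype(int)
m=(h[...,1]<70)&(h[...,2]>60)&(h[...,2]<190)&(h[...,0]>95); m[:, :375]=0; m[:,425:]=0; m[:205]=0; m[245:]=0
c=max(contours(m,50),key=cv2.contourArea).reshape(-1,2)
# front edge: topmost px per column
F=[];
for u in range(388,418): F.append((u,c[c[:,0]==u][:,1].min()))
P=plane("top",F,42)[:,:2]; vx,vy,x,y=cv2.fitLine(P.astype(np.float32),cv2.DIST_HUBER,0,.01,.01).ravel()
print("front edge dir",vx,vy,"pt",x,y, "heading",np.arctan2(-vx,vy) if vy>0 else np.arctan2(vx,-vy))
for v in (222,226,230): 
    r=c[c[:,1]==v][:,0]; q=plane("top",[(r.min()-.5,v),(r.max()+.5,v)],42)[:,:2]; print(v,r.min(),r.max(),q.round(1).tolist(),q.mean(0).round(1))
d=np.load("side2d.npy"); h2=cv2.cvtColor(cv2.imread("pics/side2.png"),cv2.COLOR_BGR2HSV).astype(int)
# depth points of blade in side view
cal=env.calibration("side"); pts=[]
for v in range(172,206):
    for u in range(293,372):
        if h2[v,u,1]<60 and h2[v,u,0]>95 and 60<h2[v,u,2]<190 and d[v,u]>0:
            pts.append(cal["eye"]+rays(cal,[(u,v)])[0]*d[v,u])
pts=np.array(pts); A=np.c_[pts[:,:2]-[500,-70],np.ones(len(pts))]
A2=A
for _ in range(4):
    s=np.linalg.lstsq(A,pts[:,2],rcond=None)[0]; r=pts[:,2]-A@s; k=abs(r)<6; A=A[k];pts=pts[k]
print(len(pts),s,pts.min(0),pts.max(0))
```

```text
front edge dir 0.07247152 0.9973705 pt 568.44977 -76.04048 heading -0.07253512
222 385 419 [[551.7, -33.0], [551.9, -111.7]] [551.8 -72.4]
226 385 418 [[542.7, -33.0], [542.9, -109.4]] [542.8 -71.2]
230 384 418 [[533.7, -30.7], [533.9, -109.3]] [533.8 -70. ]
1101 [4.12931748e-04 3.72350506e-03 4.39952247e+01] [ 408.30581534 -106.87627603   38.69223933] [571.14724922 -20.92922252  48.8698704 ]
```

>>> move_arm --rows '[{"tx":-1.5,"ty":0,"tz":0.2,"rx":0,"ry":0,"rz":0,"grip":0},{"tx":-2,"ty":0,"tz":0.2,"rx":0,"ry":0,"rz":0,"grip":0},{"tx":-2,"ty":0,"tz":0.2,"rx":0,"ry":0,"rz":0,"grip":0},{"tx":-1.5,"ty":0,"tz":0.2,"rx":0,"ry":0,"rz":0,"grip":0},{"tx":0,"ty":1,"tz":0,"rx":0,"ry":0,"rz":0,"grip":0},{"tx":0,"ty":1,"tz":0,"rx":0,"ry":0,"rz":0,"grip":0},{"tx":0,"ty":1,"tz":0,"rx":0,"ry":0,"rz":0,"grip":0},{"tx":0,"ty":0.5,"tz":0,"rx":0,"ry":0,"rz":0,"grip":0},{"tx":0,"ty":0,"tz":0,"rx":0,"ry":0,"rz":0,"grip":0},{"tx":0,"ty":0,"tz":0,"rx":0,"ry":0,"rz":0,"grip":0}]'

```text
t: 6.25
eef_pos: [435.0, -133.3, 60.6]
tcp_rot: [-1.57, -0.0, 1.494]
ft_force: [0.0, 0.3, -3.1]
opening: 0.253
```

>>> move_arm --rows '[{"tx":0,"ty":0.2,"tz":0,"rx":0,"ry":0,"rz":0,"grip":0},{"tx":0,"ty":0.2,"tz":0,"rx":0,"ry":0,"rz":0,"grip":0},{"tx":0,"ty":0.1,"tz":0,"rx":0,"ry":0,"rz":0,"grip":0},{"tx":0,"ty":0.05,"tz":0,"rx":0,"ry":0,"rz":0,"grip":0},{"tx":0,"ty":0,"tz":0,"rx":0,"ry":0,"rz":0,"grip":0}]'

```text
t: 6.67
eef_pos: [435.0, -133.7, 55.6]
tcp_rot: [-1.571, 0.0, 1.493]
ft_force: [-0.8, 1.7, 4.4]
opening: 0.254
```

>>> move_arm --rows '[{"tx":0,"ty":0,"tz":-0.5,"rx":0,"ry":0,"rz":0,"grip":0},{"tx":0,"ty":0,"tz":-0.5,"rx":0,"ry":0,"rz":0,"grip":0},{"tx":0,"ty":0,"tz":-0.5,"rx":0,"ry":0,"rz":0,"grip":0},{"tx":0,"ty":0,"tz":-0.5,"rx":0,"ry":0,"rz":0,"grip":0},{"tx":0,"ty":0,"tz":-0.5,"rx":0,"ry":0,"rz":0,"grip":0},{"tx":0,"ty":0,"tz":-0.5,"rx":0,"ry":0,"rz":0,"grip":0},{"tx":0,"ty":0,"tz":-0.5,"rx":0,"ry":0,"rz":0,"grip":0},{"tx":0,"ty":0,"tz":-0.5,"rx":0,"ry":0,"rz":0,"grip":0}]'

```text
t: 7.33
eef_pos: [474.3, -136.7, 55.6]
tcp_rot: [-1.57, -0.0, 1.493]
ft_force: [-5.2, 0.0, 6.9]
opening: 0.252
```

Run:
```python
from h import *
s=env.state(); print(s["eef_pos"],s["tcp_rot"],s["ft_force"])
p,d=env.read_camera("top")
p2,d=env.read_camera("side")
cv2.imwrite("pics/both3.png",np.hstack([cv2.resize(p[130:280,350:500],None,fx=2.6,fy=2.6),cv2.resize(p2[120:270,220:370],None,fx=2.6,fy=2.6)]))
```

```text
[ 474.27329756 -136.68336583   55.57953991] [-1.56958401e+00 -3.37413996e-04  1.49302948e+00] [-5.20254777  0.02148271  6.89513631]
```

View pics/both3.png

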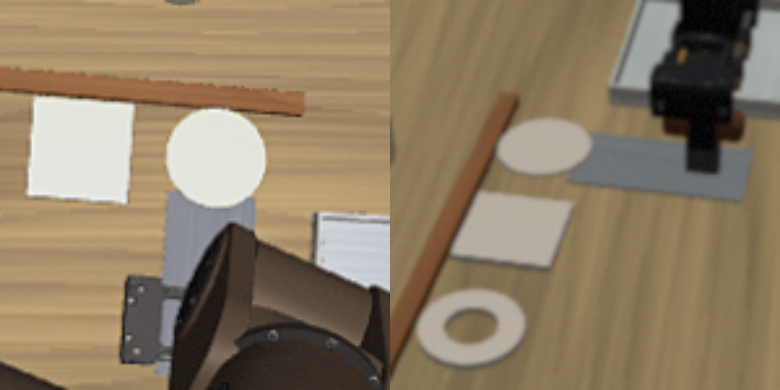

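The blade's front edge has gone under the disc's near side (left crop, about 215,200). The disc is centred within about 3 mm, so I'll correct that and keep pushing.

>>> move_arm --rows '[{"tx":-0.1,"ty":0,"tz":-0.5,"rx":0,"ry":0,"rz":0,"grip":0},{"tx":-0.1,"ty":0,"tz":-0.5,"rx":0,"ry":0,"rz":0,"grip":0},{"tx":-0.1,"ty":0,"tz":-0.5,"rx":0,"ry":0,"rz":0,"grip":0},{"tx":0,"ty":0,"tz":-0.5,"rx":0,"ry":0,"rz":0,"grip":0},{"tx":0,"ty":0,"tz":-0.5,"rx":0,"ry":0,"rz":0,"grip":0},{"tx":0,"ty":0,"tz":-0.5,"rx":0,"ry":0,"rz":0,"grip":0},{"tx":0,"ty":0,"tz":-0.5,"rx":0,"ry":0,"rz":0,"grip":0},{"tx":0,"ty":0,"tz":-0.5,"rx":0,"ry":0,"rz":0,"grip":0},{"tx":0,"ty":0,"tz":-0.5,"rx":0,"ry":0,"rz":0,"grip":0},{"tx":0,"ty":0,"tz":-0.5,"rx":0,"ry":0,"rz":0,"grip":0}]'

```text
t: 8.27
eef_pos: [523.5, -143.5, 55.6]
tcp_rot: [-1.569, -0.0, 1.493]
ft_force: [-7.9, 2.0, 9.3]
opening: 0.248
```

>>> move_arm --rows '[{"tx":0,"ty":0,"tz":-0.5,"rx":0,"ry":0,"rz":0,"grip":0},{"tx":0,"ty":0,"tz":-0.5,"rx":0,"ry":0,"rz":0,"grip":0},{"tx":0,"ty":0,"tz":-0.4,"rx":0,"ry":0,"rz":0,"grip":0},{"tx":0,"ty":0,"tz":-0.4,"rx":0,"ry":0,"rz":0,"grip":0},{"tx":0,"ty":0,"tz":0,"rx":0,"ry":0,"rz":0,"grip":0}]'

```text
t: 8.68
eef_pos: [542.3, -145.1, 55.6]
tcp_rot: [-1.571, -0.0, 1.493]
ft_force: [-2.1, 0.7, 6.9]
opening: 0.252
```

Run:
```python
from h import *
s=env.state(); print(s["eef_pos"],s["tcp_rot"],s["ft_force"])
p,d=env.read_camera("top")
p2,d=env.read_camera("side")
cv2.imwrite("pics/both4.png",np.hstack([cv2.resize(p[130:280,350:500],None,fx=2.6,fy=2.6),cv2.resize(p2[120:270,220:370],None,fx=2.6,fy=2.6)]))
```

```text
[ 542.34831666 -145.12032377   55.59122807] [-1.57065802e+00 -8.72921110e-05  1.49306870e+00] [-2.14360934  0.72390654  6.88737393]
```

View pics/both4.png

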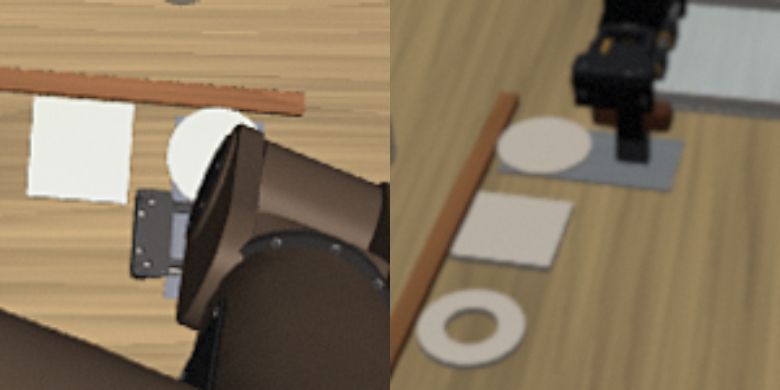

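>>> move_arm --rows '[{"tx":0,"ty":0,"tz":-0.3,"rx":0,"ry":0,"rz":0,"grip":0},{"tx":0,"ty":0,"tz":-0.2,"rx":0,"ry":0,"rz":0,"grip":0},{"tx":0,"ty":0,"tz":0,"rx":0,"ry":0,"rz":0,"grip":0},{"tx":0,"ty":-0.1,"tz":0.1,"rx":0,"ry":0,"rz":0,"grip":0},{"tx":0,"ty":-0.2,"tz":0.1,"rx":0,"ry":0,"rz":0,"grip":0},{"tx":0,"ty":-0.3,"tz":0.1,"rx":-0.01,"ry":0,"rz":0,"grip":0},{"tx":0,"ty":-0.3,"tz":0.1,"rx":-0.02,"ry":0,"rz":0,"grip":0},{"tx":0,"ty":-0.3,"tz":0.1,"rx":-0.02,"ry":0,"rz":0,"grip":0},{"tx":0,"ty":-0.3,"tz":0.1,"rx":-0.02,"ry":0,"rz":0,"grip":0},{"tx":0,"ty":-0.3,"tz":0.1,"rx":-0.02,"ry":0,"rz":0,"grip":0}]'

```text
t: 9.62
eef_pos: [539.6, -144.9, 73.3]
tcp_rot: [-1.663, -0.0, 1.493]
ft_force: [-0.4, -0.2, -2.7]
opening: 0.249
```

>>> move_arm --rows '[{"tx":0,"ty":-0.4,"tz":0.1,"rx":0,"ry":0,"rz":0,"grip":0},{"tx":0,"ty":-0.5,"tz":0.1,"rx":0,"ry":0,"rz":0,"grip":0},{"tx":0,"ty":-0.5,"tz":0.2,"rx":0,"ry":0,"rz":0,"grip":0},{"tx":0,"ty":-0.5,"tz":0.2,"rx":0,"ry":0,"rz":0,"grip":0},{"tx":0,"ty":-0.5,"tz":0.2,"rx":0,"ry":0,"rz":0,"grip":0},{"tx":0,"ty":-0.4,"tz":0.1,"rx":0,"ry":0,"rz":0,"grip":0},{"tx":0,"ty":-0.2,"tz":0,"rx":0,"ry":0,"rz":0,"grip":0},{"tx":0,"ty":0,"tz":0,"rx":0,"ry":0,"rz":0,"grip":0}]'

```text
t: 10.28
eef_pos: [528.4, -144.1, 102.6]
tcp_rot: [-1.662, 0.0, 1.493]
ft_force: [0.8, -0.7, -3.2]
opening: 0.25
```

Run:
```python
from h import *
s=env.state(); print(s["eef_pos"],s["tcp_rot"],s["ft_force"])
p,d=env.read_camera("top")
p2,d=env.read_camera("side")
cv2.imwrite("pics/both5.png",np.hstack([cv2.resize(p[130:280,350:500],None,fx=2.6,fy=2.6),cv2.resize(p2[120:270,220:370],None,fx=2.6,fy=2.6)]))
```

```text
[ 528.40852774 -144.11784694  102.5702997 ] [-1.66162703e+00  1.95851629e-04  1.49301129e+00] [ 0.78962475 -0.65428694 -3.17123135]
```

View pics/both5.png

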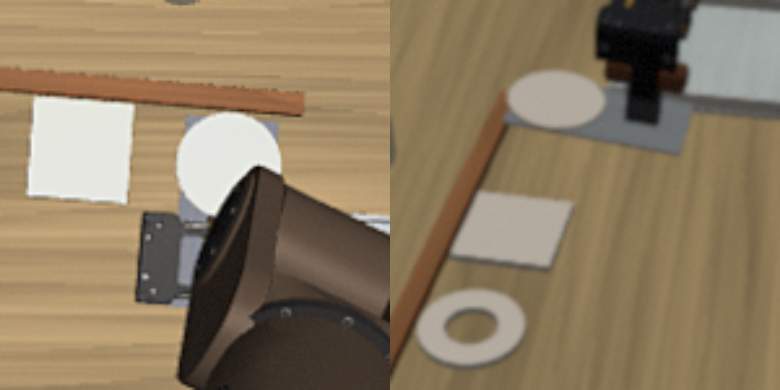

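The disc lies fully on the blade (left crop, about 228,163) with the nose slightly up. Now I'll turn in place towards the tray.

>>> move_arm --rows '[{"tx":0,"ty":0,"tz":0,"rx":0,"ry":0.03,"rz":0.003,"grip":0},{"tx":0,"ty":0,"tz":0,"rx":0,"ry":0.06,"rz":0.005,"grip":0},{"tx":0,"ty":0,"tz":0,"rx":0,"ry":0.08,"rz":0.007,"grip":0},{"tx":0,"ty":0,"tz":0,"rx":0,"ry":0.08,"rz":0.007,"grip":0},{"tx":0,"ty":0,"tz":0,"rx":0,"ry":0.08,"rz":0.007,"grip":0},{"tx":0,"ty":0,"tz":0,"rx":0,"ry":0.08,"rz":0.007,"grip":0},{"tx":0,"ty":0,"tz":0,"rx":0,"ry":0.08,"rz":0.007,"grip":0},{"tx":0,"ty":0,"tz":0,"rx":0,"ry":0.08,"rz":0.007,"grip":0},{"tx":0,"ty":0,"tz":0,"rx":0,"ry":0.08,"rz":0.007,"grip":0},{"tx":0,"ty":0,"tz":0,"rx":0,"ry":0.08,"rz":0.007,"grip":0}]'

```text
t: 11.22
eef_pos: [528.2, -144.0, 101.6]
tcp_rot: [-1.66, -0.002, 0.756]
ft_force: [-0.4, 0.1, -2.9]
opening: 0.251
```

>>> move_arm --rows '[{"tx":0,"ty":0,"tz":0,"rx":0,"ry":0.08,"rz":0.007,"grip":0},{"tx":0,"ty":0,"tz":0,"rx":0,"ry":0.08,"rz":0.007,"grip":0},{"tx":0,"ty":0,"tz":0,"rx":0,"ry":0.08,"rz":0.007,"grip":0},{"tx":0,"ty":0,"tz":0,"rx":0,"ry":0.08,"rz":0.007,"grip":0},{"tx":0,"ty":0,"tz":0,"rx":0,"ry":0.08,"rz":0.007,"grip":0},{"tx":0,"ty":0,"tz":0,"rx":0,"ry":0.08,"rz":0.007,"grip":0},{"tx":0,"ty":0,"tz":0,"rx":0,"ry":0.08,"rz":0.007,"grip":0},{"tx":0,"ty":0,"tz":0,"rx":0,"ry":0.08,"rz":0.007,"grip":0},{"tx":0,"ty":0,"tz":0,"rx":0,"ry":0.06,"rz":0.005,"grip":0},{"tx":0,"ty":0,"tz":0,"rx":0,"ry":0.03,"rz":0.003,"grip":0}]'

```text
t: 12.05
eef_pos: [528.3, -144.0, 101.6]
tcp_rot: [-1.658, -0.002, 0.024]
ft_force: [0.2, 0.0, -3.4]
opening: 0.249
```

>>> move_arm --rows '[{"tx":0,"ty":0,"tz":0,"rx":0,"ry":0.06,"rz":0.005,"grip":0},{"tx":0,"ty":0,"tz":0,"rx":0,"ry":0.03,"rz":0.003,"grip":0},{"tx":0,"ty":0,"tz":0,"rx":0,"ry":0,"rz":0,"grip":0},{"tx":0,"ty":0,"tz":0,"rx":0,"ry":0,"rz":0,"grip":0}]'

```text
t: 12.38
eef_pos: [528.3, -144.0, 101.7]
tcp_rot: [-1.658, -0.002, -0.062]
ft_force: [-0.1, -0.5, -3.3]
opening: 0.249
```

Run:
```python
from h import *
s=env.state(); print(s["eef_pos"],s["tcp_rot"],s["ft_force"],s["joints"])
p,d=env.read_camera("top"); cv2.imwrite("pics/top6.png",p)
p2,d=env.read_camera("side"); cv2.imwrite("pics/side6.png",p2)
cv2.imwrite("pics/both6.png",np.hstack([cv2.resize(p[150:320,400:570],None,fx=2.3,fy=2.3),cv2.resize(p2[80:250,240:410],None,fx=2.3,fy=2.3)]))
```

```text
[ 528.25608494 -143.99257407  101.72311968] [-1.6579814  -0.0021214  -0.06179392] [-0.0594012  -0.53383893 -3.33800074] [-0.34826801  0.5523338   1.89142006 -0.13302749  0.67543758 -0.18343311]
```

View pics/both6.png

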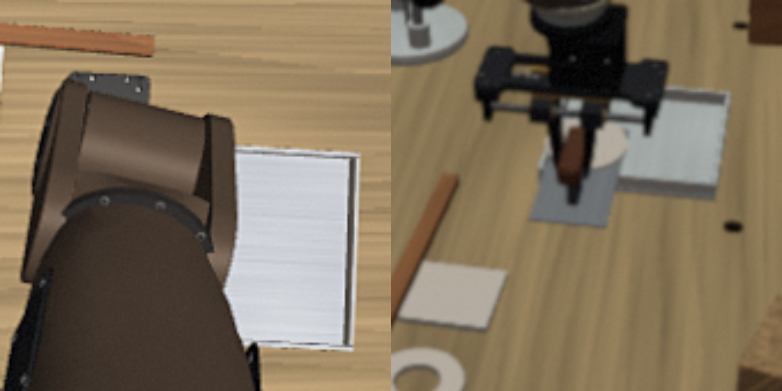

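>>> move_arm --rows '[{"tx":-0.4,"ty":-0.1,"tz":-0.5,"rx":0,"ry":0,"rz":0,"grip":0},{"tx":-0.8,"ty":-0.1,"tz":-0.9,"rx":0,"ry":0,"rz":0,"grip":0},{"tx":-1,"ty":-0.1,"tz":-1.2,"rx":0,"ry":0,"rz":0,"grip":0},{"tx":-1,"ty":-0.1,"tz":-1.2,"rx":0.02,"ry":0,"rz":0,"grip":0},{"tx":-0.7,"ty":-0.1,"tz":-1,"rx":0.02,"ry":0,"rz":0,"grip":0},{"tx":-0.4,"ty":-0.1,"tz":-0.6,"rx":0.02,"ry":0,"rz":0,"grip":0},{"tx":0,"ty":0,"tz":0,"rx":0.03,"ry":0,"rz":0,"grip":0},{"tx":0,"ty":0,"tz":0,"rx":0,"ry":0,"rz":0,"grip":0},{"tx":0,"ty":0,"tz":0,"rx":0,"ry":0,"rz":0,"grip":0}]'

```text
t: 13.23
eef_pos: [481.4, -195.4, 112.3]
tcp_rot: [-1.569, -0.003, -0.064]
ft_force: [-0.1, 1.3, -3.2]
opening: 0.247
```

Run:
```python
from h import *
s=env.state(); print(s["eef_pos"],s["tcp_rot"],s["ft_force"],s["joints"])
p2,d=env.read_camera("side"); cv2.imwrite("pics/side7.png",p2); np.save("side7d.npy",d)
big(p2,240,410,80,230,4,"c7.png")
```

```text
[ 481.36657992 -195.36456861  112.29774672] [-1.56904525 -0.00259779 -0.06402792] [-0.07297686  1.28953447 -3.1694471 ] [-0.51406634  0.50877568  1.94105662  0.00425137  0.69018738 -0.45331691]
```

View pics/c7.png

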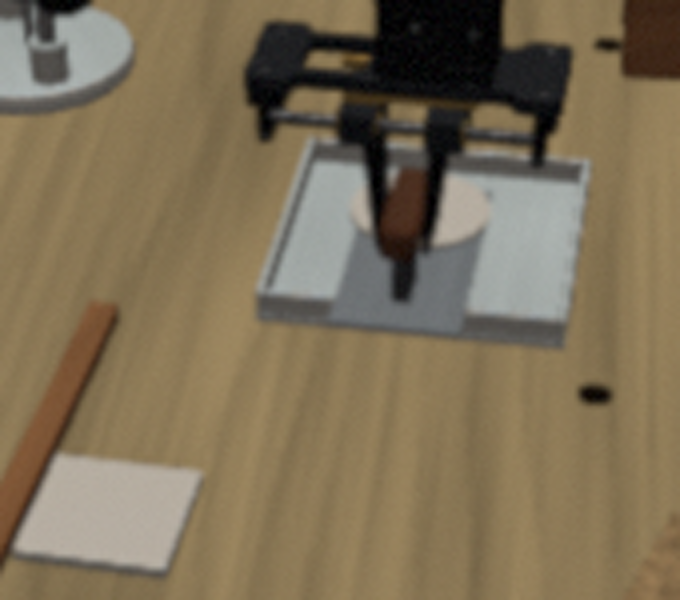

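>>> move_arm --rows '[{"tx":0,"ty":0,"tz":0,"rx":0.03,"ry":0,"rz":0,"grip":0},{"tx":0,"ty":0,"tz":0,"rx":0.03,"ry":0,"rz":0,"grip":0},{"tx":0,"ty":0,"tz":0,"rx":0.03,"ry":0,"rz":0,"grip":0},{"tx":0,"ty":0,"tz":0,"rx":0.03,"ry":0,"rz":0,"grip":0},{"tx":0,"ty":0,"tz":0,"rx":0.03,"ry":0,"rz":0,"grip":0},{"tx":0,"ty":0,"tz":0,"rx":0.03,"ry":0,"rz":0,"grip":0},{"tx":0,"ty":0,"tz":0,"rx":0.03,"ry":0,"rz":0,"grip":0},{"tx":0,"ty":0,"tz":0,"rx":0.03,"ry":0,"rz":0,"grip":0},{"tx":0,"ty":0,"tz":0,"rx":0,"ry":0,"rz":0,"grip":0},{"tx":0,"ty":0,"tz":0,"rx":0,"ry":0,"rz":0,"grip":0}]'

```text
t: 14.12
eef_pos: [481.8, -194.6, 112.0]
tcp_rot: [-1.33, -0.002, -0.063]
ft_force: [-0.2, -0.9, -3.6]
opening: 0.251
```

Run:
```python
from h import *
s=env.state(); print(s["eef_pos"],s["tcp_rot"],s["ft_force"],s["joints"])
T=R.from_euler("xyz",s["tcp_rot"])
print("front edge mid", s["eef_pos"]+T.apply([0,55.6,-122]), "wall-pt", s["eef_pos"]+T.apply([0,55.6,-65]),s["eef_pos"]+T.apply([0,55.6,-40]))
p2,d=env.read_camera("side"); cv2.imwrite("pics/side8.png",p2)
big(p2,240,410,80,230,4,"c8.png")
# tray near wall outer edge in side0
print(plane("side",[(240+258/4,80+295/4),(240+568/4,80+320/4),(240+312/4,80+140/4),(240+590/4,80+160/4)],23).round(1))
```

```text
[ 481.78222725 -194.6234116   111.96755384] [-1.32956568 -0.00198814 -0.06283275] [-0.15905965 -0.93376484 -3.60727457] [-0.61236139  0.54453013  1.89278109  0.27610412  0.84959593 -0.74778422]
front edge mid [ 475.34248728 -299.61096248   28.83209865] wall-pt [ 478.79094452 -244.36893674   42.44924721] [ 480.30342577 -220.13997808   48.42168079]
[[ 577.1 -231.6   23. ]
 [ 379.  -225.1   23. ]
 [ 566.  -429.1   23. ]
 [ 369.8 -422.9   23. ]]
```

View pics/c8.png

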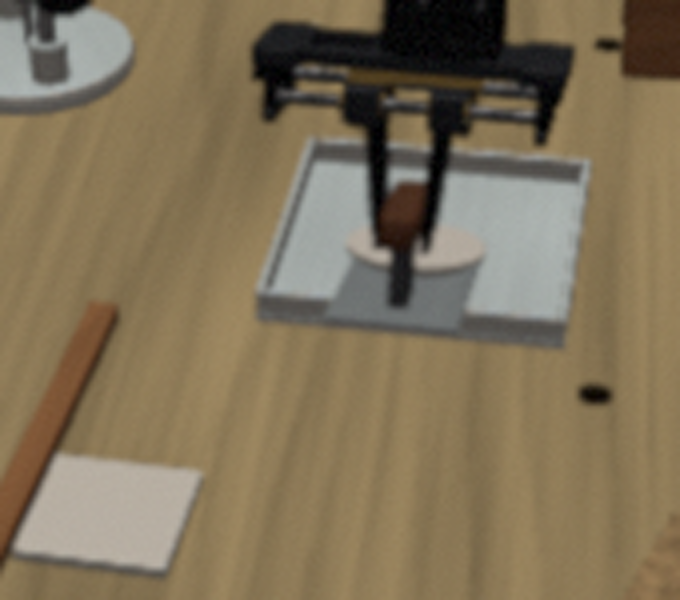

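>>> move_arm --rows '[{"tx":0,"ty":0.3,"tz":-0.1,"rx":0,"ry":0,"rz":0,"grip":0},{"tx":0,"ty":0.4,"tz":-0.1,"rx":0,"ry":0,"rz":0,"grip":0},{"tx":0,"ty":0.3,"tz":-0.05,"rx":0,"ry":0,"rz":0,"grip":0},{"tx":0,"ty":-0.1,"tz":0.03,"rx":0.03,"ry":0,"rz":0,"grip":0},{"tx":0,"ty":-0.1,"tz":0.03,"rx":0.03,"ry":0,"rz":0,"grip":0},{"tx":0,"ty":-0.1,"tz":0.03,"rx":0.03,"ry":0,"rz":0,"grip":0},{"tx":0,"ty":-0.1,"tz":0.03,"rx":0.02,"ry":0,"rz":0,"grip":0},{"tx":0,"ty":-0.1,"tz":0.03,"rx":0.02,"ry":0,"rz":0,"grip":0},{"tx":0,"ty":0,"tz":0,"rx":0,"ry":0,"rz":0,"grip":0}]'

```text
t: 14.92
eef_pos: [481.9, -195.0, 106.8]
tcp_rot: [-1.197, -0.002, -0.063]
ft_force: [-0.3, -0.4, -2.5]
opening: 0.251
```

```bash
cat > look.py <<'E'
from h import *
import sys
s=env.state(); print(s["eef_pos"],s["tcp_rot"],s["ft_force"])
T=R.from_euler("xyz",s["tcp_rot"])
print("front edge mid", s["eef_pos"]+T.apply([0,55.6,-122]), "back",s["eef_pos"]+T.apply([0,55.6,43]))
p2,d=env.read_camera("side"); cv2.imwrite(f"pics/side{sys.argv[1]}.png",p2)
big(p2,240,410,80,230,4,f"c{sys.argv[1]}.png")
E
python3 look.py 9
```

```text
[ 481.93563678 -194.96462233  106.8395678 ] [-1.19721628 -0.00226176 -0.06342886] [-0.26078022 -0.41190176 -2.49518198]
front edge mid [ 476.23941643 -288.08481558   10.55071755] back [ 485.84086668 -134.76568391   70.76745956]
```

View pics/c9.png

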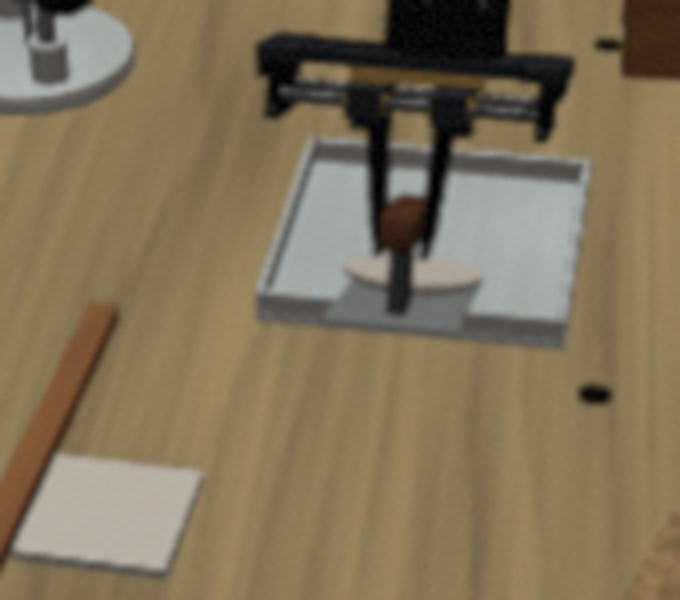

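>>> move_arm --rows '[{"tx":0,"ty":0,"tz":0,"rx":0.02,"ry":0,"rz":0,"grip":0},{"tx":0,"ty":-0.1,"tz":0.04,"rx":0.02,"ry":0,"rz":0,"grip":0},{"tx":0,"ty":-0.1,"tz":0.04,"rx":0.02,"ry":0,"rz":0,"grip":0},{"tx":0,"ty":0,"tz":0,"rx":0,"ry":0,"rz":0,"grip":0},{"tx":0,"ty":0,"tz":0,"rx":0,"ry":0,"rz":0,"grip":0}]'

```text
t: 15.38
eef_pos: [481.9, -195.0, 109.1]
tcp_rot: [-1.138, -0.002, -0.063]
ft_force: [0.7, -1.0, -2.4]
opening: 0.249
```

```bash
python3 look.py 10
```

```text
[ 481.94499028 -194.96403162  109.14219325] [-1.13812952 -0.00246092 -0.0633634 ] [ 0.69481582 -1.00219691 -2.37723232]
front edge mid [ 476.65748101 -282.24947229    7.51220706] back [ 485.9727627  -132.74391653   76.69540099]
```

View pics/c10.png

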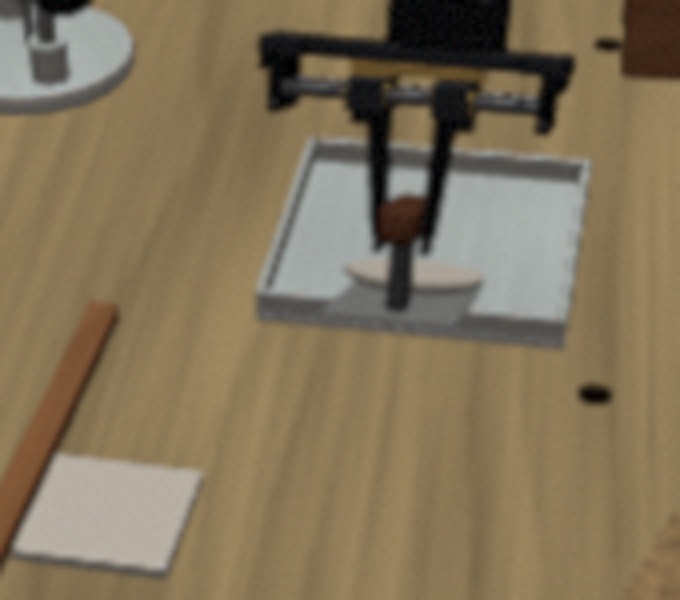

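The disc has slid down until its leading edge rests on the tray floor (crop 410,270). To lower its tail gently, I'll move forward inside the tray, then draw the blade back horizontally from under it.

>>> move_arm --rows '[{"tx":0,"ty":-0.21,"tz":-0.45,"rx":0,"ry":0,"rz":0,"grip":0},{"tx":0,"ty":-0.28,"tz":-0.6,"rx":0,"ry":0,"rz":0,"grip":0},{"tx":0,"ty":-0.28,"tz":-0.6,"rx":0,"ry":0,"rz":0,"grip":0},{"tx":0,"ty":-0.28,"tz":-0.6,"rx":0,"ry":0,"rz":0,"grip":0},{"tx":0,"ty":-0.28,"tz":-0.6,"rx":0,"ry":0,"rz":0,"grip":0},{"tx":0,"ty":-0.28,"tz":-0.6,"rx":0,"ry":0,"rz":0,"grip":0},{"tx":0,"ty":-0.28,"tz":-0.6,"rx":0,"ry":0,"rz":0,"grip":0},{"tx":0,"ty":-0.28,"tz":-0.6,"rx":0,"ry":0,"rz":0,"grip":0},{"tx":0,"ty":-0.21,"tz":-0.45,"rx":0,"ry":0,"rz":0,"grip":0},{"tx":0,"ty":0,"tz":0,"rx":0,"ry":0,"rz":0,"grip":0}]'

```text
t: 16.27
eef_pos: [478.4, -252.0, 109.4]
tcp_rot: [-1.139, -0.003, -0.064]
ft_force: [0.0, 0.1, -2.7]
opening: 0.251
```

```bash
python3 look.py 11
python3 - <<'E'
from h import *
p,d=env.read_camera("top"); big(p,420,580,190,320,4,"t11.png")
E
```

```text
[ 478.43126626 -251.97469895  109.38362206] [-1.13857379 -0.00283676 -0.06374869] [ 0.00526805  0.12259927 -2.70330888]
front edge mid [ 473.14526018 -339.30557356    7.79259647] back [ 482.49434055 -189.77131435   76.90916482]
```

View pics/c11.png

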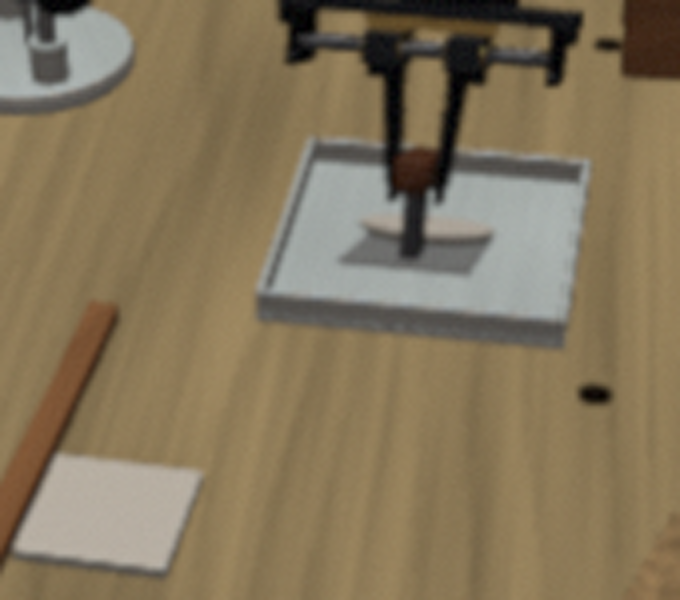

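View pics/t11.png

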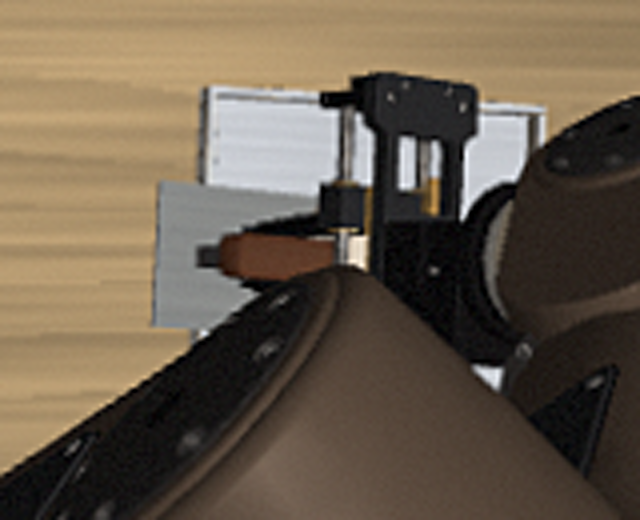

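>>> move_arm --rows '[{"tx":0,"ty":0.28,"tz":0.6,"rx":0,"ry":0,"rz":0,"grip":0},{"tx":0,"ty":0.28,"tz":0.6,"rx":0,"ry":0,"rz":0,"grip":0},{"tx":0,"ty":0.28,"tz":0.6,"rx":0,"ry":0,"rz":0,"grip":0},{"tx":0,"ty":0.28,"tz":0.6,"rx":0,"ry":0,"rz":0,"grip":0},{"tx":0,"ty":0.28,"tz":0.6,"rx":0,"ry":0,"rz":0,"grip":0},{"tx":0,"ty":0.28,"tz":0.6,"rx":0,"ry":0,"rz":0,"grip":0},{"tx":0,"ty":0.28,"tz":0.6,"rx":0,"ry":0,"rz":0,"grip":0},{"tx":0,"ty":0.28,"tz":0.6,"rx":0,"ry":0,"rz":0,"grip":0},{"tx":0,"ty":0.28,"tz":0.6,"rx":0,"ry":0,"rz":0,"grip":0},{"tx":0,"ty":0,"tz":0,"rx":0,"ry":0,"rz":0,"grip":0}]'

```text
t: 17.2
eef_pos: [482.1, -190.1, 109.3]
tcp_rot: [-1.138, -0.002, -0.062]
ft_force: [-0.1, -0.2, -2.3]
opening: 0.254
```

```bash
python3 look.py 12
```

```text
[ 482.06428516 -190.09426876  109.25667553] [-1.13764945 -0.00209424 -0.06210929] [-0.13723118 -0.2370345  -2.31320442]
front edge mid [ 476.85216803 -277.33525901    7.58463682] back [ 486.00305287 -127.85286952   76.83979213]
```

View pics/c12.png

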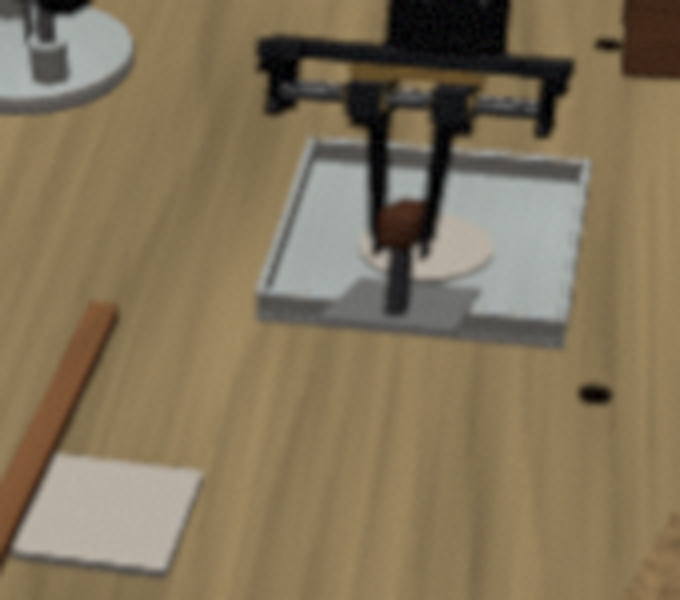

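>>> move_arm --rows '[{"tx":0,"ty":0.2,"tz":0.45,"rx":0,"ry":0,"rz":0,"grip":0},{"tx":0,"ty":0,"tz":0.5,"rx":0,"ry":0,"rz":0,"grip":0},{"tx":0,"ty":0,"tz":0.8,"rx":0,"ry":0,"rz":0,"grip":0},{"tx":0,"ty":0,"tz":1,"rx":0,"ry":0,"rz":0,"grip":0},{"tx":0,"ty":0,"tz":1.5,"rx":0,"ry":0,"rz":0,"grip":0},{"tx":0,"ty":0,"tz":2,"rx":0,"ry":0,"rz":0,"grip":0},{"tx":0,"ty":0,"tz":2,"rx":0,"ry":0,"rz":0,"grip":0},{"tx":0,"ty":0,"tz":1,"rx":0,"ry":0,"rz":0,"grip":0},{"tx":0,"ty":0,"tz":0,"rx":0,"ry":0,"rz":0,"grip":0}]'

```text
t: 18.0
eef_pos: [487.5, -104.7, 147.4]
tcp_rot: [-1.138, -0.004, -0.061]
ft_force: [0.6, 0.5, -2.2]
opening: 0.253
```

```bash
python3 look.py 13
```

```text
[ 487.46843244 -104.72216509  147.41722727] [-1.13845572 -0.00373635 -0.06072458] [ 0.64653268  0.48726226 -2.19761063]
front edge mid [ 482.53853665 -192.06220105   45.81617291] back [491.37274388 -42.50472226 114.95022618]
```

View pics/c13.png

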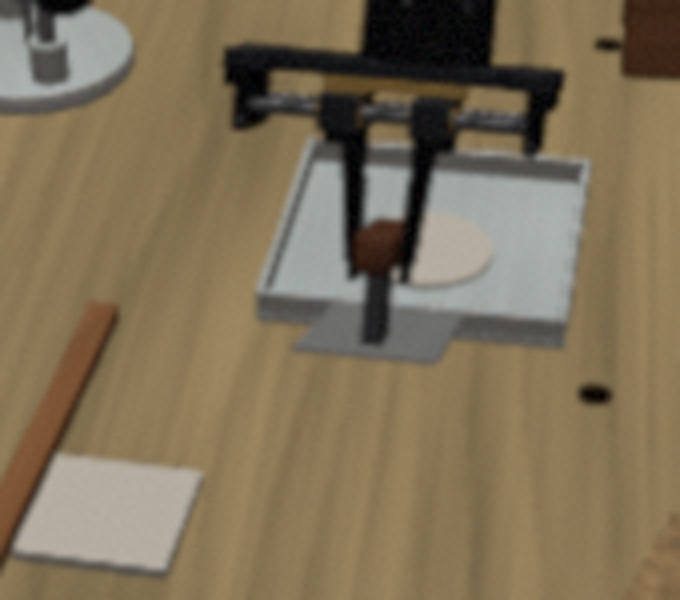

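>>> move_arm --rows '[{"tx":0,"ty":0,"tz":0.6,"rx":-0.06,"ry":0,"rz":0,"grip":0},{"tx":0,"ty":0,"tz":0.8,"rx":-0.07,"ry":0,"rz":0,"grip":0},{"tx":0,"ty":0,"tz":0.9,"rx":-0.07,"ry":0,"rz":0,"grip":0},{"tx":0,"ty":0,"tz":0.9,"rx":-0.07,"ry":0,"rz":0,"grip":0},{"tx":0,"ty":0,"tz":0.9,"rx":-0.07,"ry":0,"rz":0,"grip":0},{"tx":0,"ty":0,"tz":0.9,"rx":-0.06,"ry":0,"rz":0,"grip":0},{"tx":0,"ty":0,"tz":0.9,"rx":-0.032,"ry":0,"rz":0,"grip":0},{"tx":0,"ty":0,"tz":0.6,"rx":0,"ry":0,"rz":0.003,"grip":0},{"tx":0,"ty":0,"tz":0,"rx":0,"ry":0,"rz":0,"grip":0},{"tx":0,"ty":0,"tz":0,"rx":0,"ry":0,"rz":0,"grip":0}]'

```text
t: 18.88
eef_pos: [491.4, -44.1, 158.7]
tcp_rot: [-1.569, 0.001, -0.063]
ft_force: [-0.3, 0.1, -2.8]
opening: 0.251
```

```bash
python3 look.py 14; python3 -c "
from h import *
T=R.from_euler('xyz',env.state()['tcp_rot']).as_matrix(); print(T)"
```

```text
[491.41174643 -44.11549035 158.65933474] [-1.56896810e+00  1.09583183e-03 -6.28097199e-02] [-0.29213837  0.09539589 -2.82136353]
front edge mid [ 483.69933923 -165.76942838  102.83641708] back [494.05644278  -1.09508488 103.1380749 ]
[[ 9.97982003e-01 -8.26609752e-04  6.34920376e-02]
 [-6.34906097e-02  1.65218161e-03  9.97981068e-01]
 [-9.29841261e-04 -9.99998294e-01  1.59636556e-03]]
```

View pics/side14.png

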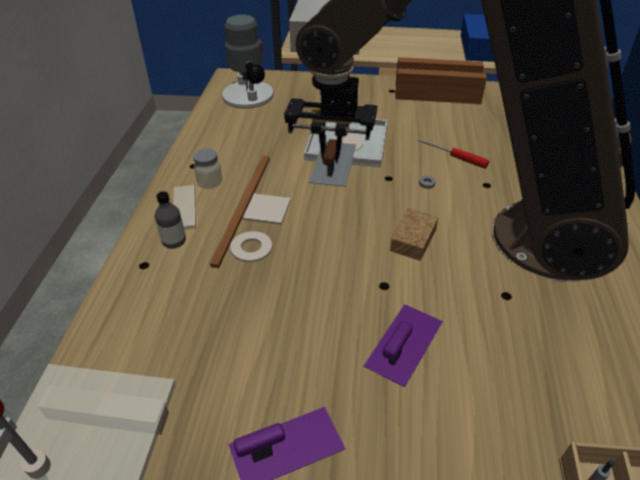

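The trowel is level again and the ground below it is clear. The disc is in the tray (365,145). Lowering now.

>>> move_arm --rows '[{"tx":0,"ty":1,"tz":0,"rx":0,"ry":0,"rz":0,"grip":0},{"tx":0,"ty":1.7,"tz":0,"rx":0,"ry":0,"rz":0,"grip":0},{"tx":0,"ty":1.7,"tz":0,"rx":0,"ry":0,"rz":0,"grip":0},{"tx":0,"ty":1.7,"tz":0,"rx":0,"ry":0,"rz":0,"grip":0},{"tx":0,"ty":1.7,"tz":0,"rx":0,"ry":0,"rz":0,"grip":0},{"tx":0,"ty":1.2,"tz":0,"rx":0,"ry":0,"rz":0,"grip":0},{"tx":0,"ty":0.6,"tz":0,"rx":0,"ry":0,"rz":0,"grip":0},{"tx":0,"ty":0.3,"tz":0,"rx":0,"ry":0,"rz":0,"grip":0},{"tx":0,"ty":0,"tz":0,"rx":0,"ry":0,"rz":0,"grip":0},{"tx":0,"ty":0,"tz":0,"rx":0,"ry":0,"rz":0,"grip":0}]'

```text
t: 19.77
eef_pos: [491.5, -44.1, 60.3]
tcp_rot: [-1.57, 0.0, -0.063]
ft_force: [-0.5, -0.3, -1.9]
opening: 0.252
```

>>> move_arm --rows '[{"tx":0,"ty":0.2,"tz":0,"rx":0,"ry":0,"rz":0,"grip":0},{"tx":0,"ty":0.15,"tz":0,"rx":0,"ry":0,"rz":0,"grip":0},{"tx":0,"ty":0.12,"tz":0,"rx":0,"ry":0,"rz":0,"grip":0},{"tx":0,"ty":0,"tz":0,"rx":0,"ry":0,"rz":0,"grip":0},{"tx":0,"ty":0,"tz":0,"rx":0,"ry":0,"rz":0,"grip":0}]'

```text
t: 20.18
eef_pos: [491.5, -43.7, 55.6]
tcp_rot: [-1.57, -0.0, -0.063]
ft_force: [-0.8, -0.3, 2.8]
opening: 0.252
```

Contact with the bench. Opening, then going straight up.

>>> move_arm --rows '[{"tx":0,"ty":0,"tz":0,"rx":0,"ry":0,"rz":0,"grip":100},{"tx":0,"ty":0,"tz":0,"rx":0,"ry":0,"rz":0,"grip":100},{"tx":0,"ty":0,"tz":0,"rx":0,"ry":0,"rz":0,"grip":100},{"tx":0,"ty":0,"tz":0,"rx":0,"ry":0,"rz":0,"grip":100},{"tx":0,"ty":0,"tz":0,"rx":0,"ry":0,"rz":0,"grip":100},{"tx":0,"ty":0,"tz":0,"rx":0,"ry":0,"rz":0,"grip":100},{"tx":0,"ty":0,"tz":0,"rx":0,"ry":0,"rz":0,"grip":100},{"tx":0,"ty":0,"tz":0,"rx":0,"ry":0,"rz":0,"grip":100},{"tx":0,"ty":0,"tz":0,"rx":0,"ry":0,"rz":0,"grip":100},{"tx":0,"ty":0,"tz":0,"rx":0,"ry":0,"rz":0,"grip":100}]'

```text
t: 21.02
eef_pos: [491.3, -43.7, 55.2]
tcp_rot: [-1.57, 0.001, -0.063]
ft_force: [0.3, -0.1, -0.5]
opening: 0.894
```

>>> move_arm --rows '[{"tx":0,"ty":-0.5,"tz":0,"rx":0,"ry":0,"rz":0,"grip":100},{"tx":0,"ty":-1,"tz":0,"rx":0,"ry":0,"rz":0,"grip":100},{"tx":0,"ty":-2,"tz":0,"rx":0,"ry":0,"rz":0,"grip":100},{"tx":0,"ty":-3,"tz":0,"rx":0,"ry":0,"rz":0,"grip":100},{"tx":0,"ty":-3,"tz":0,"rx":0,"ry":0,"rz":0,"grip":100},{"tx":0,"ty":-3,"tz":0,"rx":0,"ry":0,"rz":0,"grip":100},{"tx":0,"ty":-3,"tz":0,"rx":0,"ry":0,"rz":0,"grip":100},{"tx":0,"ty":-1,"tz":3,"rx":0,"ry":0,"rz":0,"grip":100},{"tx":0,"ty":0,"tz":4,"rx":0,"ry":0,"rz":0,"grip":100},{"tx":0,"ty":0,"tz":4,"rx":0,"ry":0,"rz":0,"grip":100}]'

```text
t: 21.85
eef_pos: [498.4, 66.7, 222.5]
tcp_rot: [-1.57, -0.003, -0.065]
ft_force: [1.5, 0.6, -0.0]
opening: 1.002
```

>>> move_arm --rows '[{"tx":0,"ty":0,"tz":4,"rx":0,"ry":0,"rz":0,"grip":100},{"tx":0,"ty":0,"tz":4,"rx":0,"ry":0,"rz":0,"grip":100},{"tx":0,"ty":0,"tz":4,"rx":0,"ry":0,"rz":0,"grip":100},{"tx":0,"ty":0,"tz":4,"rx":0,"ry":0,"rz":0,"grip":100},{"tx":0,"ty":0,"tz":4,"rx":0,"ry":0,"rz":0,"grip":100},{"tx":0,"ty":0,"tz":2,"rx":0,"ry":0,"rz":0,"grip":100},{"tx":0,"ty":0,"tz":0,"rx":0,"ry":0,"rz":0,"grip":100},{"tx":0,"ty":0,"tz":0,"rx":0,"ry":0,"rz":0,"grip":100}]'

```text
t: 22.52
eef_pos: [511.6, 286.3, 221.0]
tcp_rot: [-1.57, 0.0, -0.061]
ft_force: [-0.4, -0.8, 0.0]
opening: 0.998
```

Run:
```python
from h import *
s=env.state(); print(s["eef_pos"],s["ft_force"],s["opening"])
p,d=env.read_camera("top"); p2,d2=env.read_camera("side")
cv2.imwrite("pics/top15.png",p)
cv2.imwrite("pics/both15.png",np.hstack([cv2.resize(p[140:320,370:570],None,fx=2,fy=2),cv2.resize(p2[80:260,220:420],None,fx=2,fy=2)]))
c=env.calibration("top"); h=cv2.cvtColor(p,cv2.COLOR_BGR2HSV).astype(int)
def z(u,v): return (c["eye"]+rays(c,[(u,v)])[0]*d[v,u])
# disc in tray: warm white
m=(h[...,2]>170)&(h[...,0]<80)&(h[...,1]<45); m[:205]=0;m[310:]=0;m[:,:465]=0;m[:,560:]=0
for k in contours(m,200):
    P=plane("top",k.reshape(-1,2),13)[:,:2]; (x,y),r=cv2.minEnclosingCircle(P.astype(np.float32)); print("disc",x,y,r)
    u0,v0=map(int,k.reshape(-1,2).mean(0)); print([z(u0+a,v0+b)[2].round(1) for a,b in((0,0),(-13,0),(13,0),(0,-13),(0,13))],"floor",[z(u0+a,v0+b)[2].round(1) for a,b in((0,-27),(0,27))])
```

```text
[511.59486952 286.30467597 220.99326614] [-0.38290224 -0.76162311  0.01221285] 0.9984695587919666
disc 476.35205078125 -315.0400390625 45.44306945800781
[np.float64(10.4), np.float64(14.8), np.float64(13.6), np.float64(14.4), np.float64(7.6)] floor [np.float64(4.8), np.float64(0.4)]
```

View pics/both15.png

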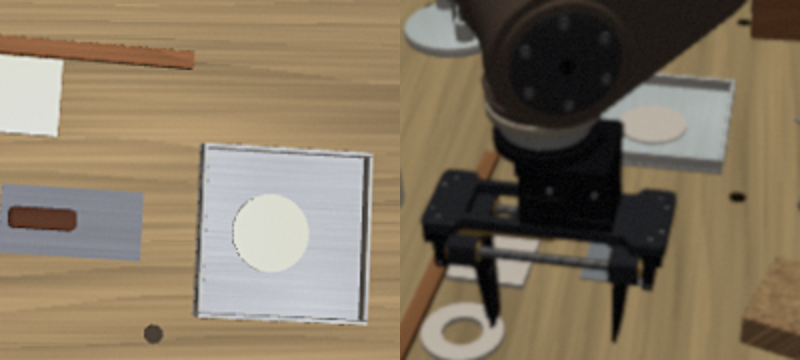

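The top view shows the disc flat inside the tray (crop 270,233) and the trowel flat on the bench, clear of the tray (70,222). The gripper is open and well above everything. Handing in.

```bash
python3 -c "
from cell import env
print(env.job_done())"
```

```text
the job is handed in; nothing more can be done
None
```

The job is handed in at about 22.6 s of the 72 s allowed. The disc lies in the tray, and the trowel is flat on the bench and let go.

- **Lifting the disc:** I gripped the steel trowel by its wooden handle and slid the blade along the bench under the plain disc, up to the stop. I then lifted it nose-up and turned it to the tray.
- **Tipping:** I tipped to about 25° with the blade's front edge only 2–3 mm above the tray floor. The disc slid down until its leading edge rested on the floor and stopped there. I moved forward inside the tray, then drew the blade back level to lower the disc's tail.
- **Trowel:** I set it down flat with about 70 mm clear of the tray, opened the gripper and moved the arm away.

**Last checks:**
- The top view gives the disc's centre as about (476, -315) mm with a 45 mm outline, well inside the tray walls.
- Depth readings on the disc's top scatter from 8 to 15 mm. The expected height is 13 mm, so they fit a flat disc but do not prove it alone; the round outline agrees.
- The tray, square and ring looked undisturbed.
- The wrist force stayed near or below about 12 N in every reading, and the gripper never came near the disc.

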